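# Make up a puncture kit and a handlebar kit

### The job

Make up the two kits from the stock lying on the flap: in the tray with two compartments the tyre lever (narrow compartment) and the pill-shaped patch box (wide compartment), in the tray with three compartments the shorter spanner (long compartment), and the bell and the brake adjuster in the two short compartments, one in each, whichever way round. Everything must lie flat on the floor of its compartment, the bell standing upright on its foot. Leave the longer spanner, the oil bottle and the pedal where they are.

Things in the scene. Friction and masses are not known exactly. Their poses are not given: they have to be found in the camera images.
- lever_mid (a point): Steel tyre lever, red enamel, lying flat: a bar 118 mm long (along x), 14 mm wide at the shank and 18 mm at the ends, 6 mm thick; rounded spoon at the +x end, notched spoke hook at the -x end. Point: the middle of the shank, half-way up (3 mm over what it lies on). About 70 g. Its z axis points up.
- spanner_mid (a point): The shorter chrome combination spanner, lying flat: 130 mm long (along x), shank 12 mm wide, heads 23 mm (ring, +x end) to about 26 mm (open jaw, -x end) wide and 7 mm thick. Point: the middle of the shank, half-way up (3.5 mm over what it lies on). About 60 g. Its z axis points up.
- box_mid (a point): Pill-shaped patch box of translucent blue plastic, lid shut: 84 mm long (x) by 40 mm wide (y), half-round ends, 24 mm high. Point: its centre, half-way up (12 mm). About 50 g. Its z axis points up.
- bell_mid (a point): Handlebar bell of dark green plastic, standing upright on its black saddle foot: round dome 42 mm in diameter with upright sides from 12 to 27 mm above the ground, foot 34 x 30 mm, 40 mm high in all; a small striker sticks out to 31 mm from the axis on the +x side, so take it along y. Point: on its axis, half-way up (20 mm). About 45 g. Its z axis points up.
- adjuster_mid (a point): Steel brake-cable adjuster, lying: a knurled barrel 15 mm in diameter and 28 mm long (along x), then on the +x side a hex lock nut (15 mm across flats) and a thin threaded stem; it reaches 14 mm to -x and 32 mm to +x of the point. Point: on the axis, in the middle of the barrel, 7.5 mm over what it lies on. It may roll a little about x, so its y and z axes may turn. About 45 g.
- tray2: Puncture-kit tray, dark sheet steel, held by magnets (does not move): 150 mm (x) by 165 mm (y), all walls 3 mm thick and 12 mm high, floor 2 mm thick. One divider along x makes two compartments 144 mm long: the narrow one 66 mm wide, centred at y = +46.5 mm; the wide one 90 mm wide, centred at y = -34.5 mm. Origin: centre of the underside; z up.
- tray3: Handlebar-kit tray, dark sheet steel, held by magnets (does not move): 190 mm (x) by 150 mm (y), all walls 3 mm thick and 12 mm high, floor 2 mm thick. Three compartments: a long one, 184 mm by 66 mm wide, centred at x = 0, y = +39 mm; and two short ones, each 90 mm (x) by 75 mm (y), centred at x = +47 and x = -47 mm, y = -34.5 mm. Origin: centre of the underside; z up.
- long_spanner_mid (a point): The longer chrome spanner, same shape, 176 mm long (along x), shank 16 mm, heads to 36 mm wide, 9 mm thick; not wanted in either kit, lies among the stock. Point: middle of the shank, half-way up.
- oil_mid (a point): Yellow chain-oil bottle standing up, 42 mm in diameter, 115 mm high; a bystander. Point: on its axis, half-way up.
- pedal_mid (a point): Black plastic bicycle pedal lying flat, 95 x 85 mm, 26 mm high, a 26 mm steel axle stub on its +y side; a bystander. Point: its centre, half-way up.
Mind the look-alikes: they are no part of the job. Of the things that look like the part that bears box_mid, the larger one is meant. Leave any yellow look-alike of the part that bears spanner_mid alone.

How it is judged (in metres and radians):
At the end, for the whole second after the job is handed in: Each thing released, at rest and flat on the floor (within 4 mm) of its own compartment, wholly inside it, bell upright within 0.15 rad, bell and adjuster in different short compartments; longer spanner, oil bottle and pedal within 20 mm of their starts (x of lever_mid in the frame of tray2 between -0.0145 and 0.0145 m and y of lever_mid in the frame of tray2 between 0.022 and 0.071 m and z of lever_mid in the frame of tray2 below 0.009 m and angle between each of lever_mid, spanner_mid's own z axis and vertical below 0.07 rad and x of box_mid in the frame of tray2 between -0.031 and 0.031 m and y of box_mid in the frame of tray2 between -0.0605 and -0.0085 m and z of box_mid in the frame of tray2 below 0.018 m and angle between box_mid's own z axis and vertical below 0.08 rad and x of spanner_mid in the frame of tray3 between -0.0285 and 0.0285 m and y of spanner_mid in the frame of tray3 between 0.0155 and 0.0625 m and z of spanner_mid in the frame of tray3 below 0.0095 m and (((x of bell_mid in the frame of tray3 between 0.0218 and 0.0718 m and y of bell_mid in the frame of tray3 between -0.0525 and -0.0165 m and z of bell_mid in the frame of tray3 below 0.026 m) and (x of adjuster_mid in the frame of tray3 between -0.0848 and -0.0088 m and y of adjuster_mid in the frame of tray3 between -0.0655 and -0.0035 m and z of adjuster_mid in the frame of tray3 below 0.0135 m)) or ((x of bell_mid in the frame of tray3 between -0.0718 and -0.0218 m and y of bell_mid in the frame of tray3 between -0.0525 and -0.0165 m and z of bell_mid in the frame of tray3 below 0.026 m) and (x of adjuster_mid in the frame of tray3 between 0.0088 and 0.0848 m and y of adjuster_mid in the frame of tray3 between -0.0655 and -0.0035 m and z of adjuster_mid in the frame of tray3 below 0.0135 m))) and angle between bell_mid's own z axis and vertical below 0.15 rad and angle between adjuster_mid's own x axis and vertical between 1.45 and 1.69 rad and linear speed of each of lever, box, spanner, bell, adjuster below 0.02 m/s and distance of each of long_spanner_mid, oil_mid, pedal_mid from where it was at the start of the episode below 0.02 m); the robot touches nothing.
It fails at once if the longer spanner is moved by more than 20 mm (distance of long_spanner_mid from where it was at the start of the episode above 0.02 m).
It fails at once if the oil bottle is moved by more than 20 mm (distance of oil_mid from where it was at the start of the episode above 0.02 m).
It fails at once if the pedal is moved by more than 20 mm (distance of pedal_mid from where it was at the start of the episode above 0.02 m).
It also fails if it takes over 115 s, if anything falls off the work surface, if the arm or the gripper's body presses on something with over 40 N, if the wrist force passes 120 N, or if a joint passes its speed limit or range.

### The arm

A 6-joint arm with a two-finger parallel gripper is mounted at the origin on the work surface. World frame = base frame: x ahead of the robot, y to its left, z up, the work surface at z = 0. Lengths are in m, angles in degrees, forces in N, time in s.
With the tool pointing down it reaches from about 0.425 to 1.125 m from the base axis. Payload 14.9 kg.
Tool frame: the origin (TCP) lies on the centre line of the jaws, within the pads' length; the fingertips stand 11 mm ahead of it and the grasp point (between the pads) lies 8 mm behind it (manip.finger_overhang is the z of the fingertips in the tool frame, in m); z points along the fingers, y is the direction in which the jaws open and shut (so a half turn about z gives the same grasp; the last joint's range is limited). The gripper opens to 91 mm and grips with 3 to 60 N. Pads are 32 mm wide; open, the fingers measure 118 mm over their backs; the gripper's body (76 mm by 178 mm) begins 60 mm behind the grasp point.
Start: joints at [-74.616, 21.709, 99.362, -0, 58.929, -1.908], TCP at [0.208, -0.668, 0.225] pointing down, gripper open.
Joint ranges: [-158.91, 158.91], [-42.39, 125.64], [0.06, 152.35], [-60.88, 240.88], [17.5, 164.5], [-176.32, 176.32]. Speed limits (degrees/s): [108.29, 108.29, 136.94, 180, 180, 180].

### API

Orientations are given as a 3x3 rotation matrix whose columns are the frame's x, y, z axes.
In Python, from station import manip gives the robot as it stands. Calls block until the motion is done:
- manip.goto(position, orientation): joint-space move of the TCP to a pose.
- manip.movel(position, rate=0.15, frame=None, f_stop=None): straight line of the TCP; frame=None keeps the orientation; rate is the mean speed in m/s. With f_stop (N) it stops when the force on the tool has changed by that much, and returns True; else False.
- manip.movej(angles): joint-space move.
- manip.gripper_open() and manip.grab(grip_force=None): open the fingers fully, or close them until they stop; grip_force is the grip in N (None keeps the last).
- manip.wait(seconds).
- manip.solve_ik(position, orientation): joint angles nearest the present ones, or None.
- manip.get_state(): the state.
- manip.get_image(name): name is "side" or "top" or "wrist"; returns the picture (384x512x3 uint8, blue, green, red); there is no depth.
- manip.calibration(name): a dict with "camera_matrix" (3x3 intrinsics, pixels), "T" (4x4, takes a point from camera to world coordinates); the wrist camera has in their place "hand_eye" (4x4, takes a point from camera to tool coordinates, whose origin is the TCP and whose axes are the flange's). Camera axes: x right, y down, z forward; pixel columns grow to the right and rows downward; lengths in m; the calibration is good to about 2 mm. A picture is of the moment at which its call begins: read the wrist's pose just before it. calibration takes no time and is no camera call.
A pose or a line that the arm cannot do raises manip.MotionError and nothing moves.
- manip.job_done(): hands the job in, once; it reports no verdict.
The state is a dict: "t": time; "joint_positions": joint angles; "joint_velocities": joint speeds; "tau": joint torques, N m; "eef_pos": TCP position; "tcp_rot": TCP orientation; "wrist_force": force on the tool from outside, world axes, zero at the start; "torque": the same for the moment, N m; "gripper_width": finger opening in m.
Only numpy, scipy, OpenCV 4.12 (cv2) and the standard library are available. Lean on these libraries where they do the work, as an engineer would, in place of code of your own. Each camera call takes 0.05 s, during which the arm holds its last target. There are 200 camera calls.

## Working session

There is one attempt and no reset: what is moved stays moved. The work goes in short steps, each a Python script; the robot and the scene stay as the last script left them, time stands still between calls to the robot, and variables do not carry over. Pictures are saved under pics/ and viewed, about 12 in all and at most 16, crops included, and the job is handed in when it is done.

```bash
mkdir -p pics
python3 - <<'E'
from station import manip
import cv2,numpy as np
for n in("top","side","wrist"):
    cv2.imwrite(f"pics/{n}0.png",manip.get_image(n))
    c=manip.calibration(n);print(n,{k:np.round(v,4).tolist() for k,v in c.items() if hasattr(v,'__len__') and not isinstance(v,str)})
print(manip.get_state()['t'],manip.finger_overhang)
im=cv2.imread("pics/top0.png");cv2.imwrite("pics/top0b.png",cv2.resize(im,(800,600),interpolation=cv2.INTER_CUBIC))
E
```

```text
top {'camera_matrix': [[356.1062, 0.0, 254.6422], [0.0, 356.1062, 190.9178], [0.0, 0.0, 1.0]], 'T': [[0.005, -0.9986, 0.052, 0.4839], [-1.0, -0.0048, 0.0046, 0.0047], [-0.0043, -0.052, -0.9986, 0.9533], [0.0, 0.0, 0.0, 1.0]]}
side {'camera_matrix': [[383.3717, 0.0, 251.1203], [0.0, 383.3717, 195.3463], [0.0, 0.0, 1.0]], 'T': [[0.9587, -0.1347, 0.2505, 0.3453], [-0.2842, -0.4883, 0.8251, -0.7203], [0.0112, -0.8622, -0.5064, 0.495], [0.0, 0.0, 0.0, 1.0]]}
wrist {'camera_matrix': [[314.2626, 0.0, 255.2375], [0.0, 314.2626, 199.9659], [0.0, 0.0, 1.0]], 'hand_eye': [[-0.0, -0.9668, -0.2555, 0.072], [1.0, 0.0001, -0.0004, 0.0003], [0.0004, -0.2555, 0.9668, -0.1595], [0.0, 0.0, 0.0, 1.0]]}
0.15 0.011
```

View pics/top0b.png

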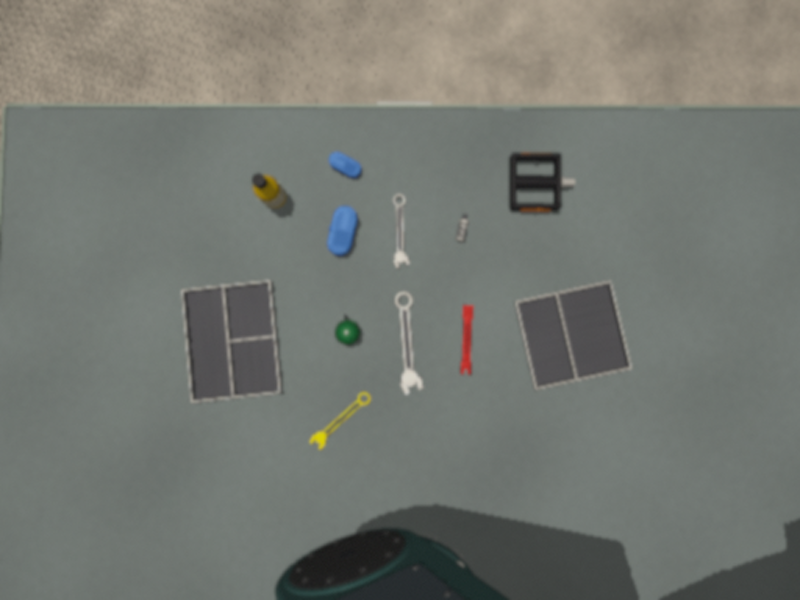

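View pics/side0.png

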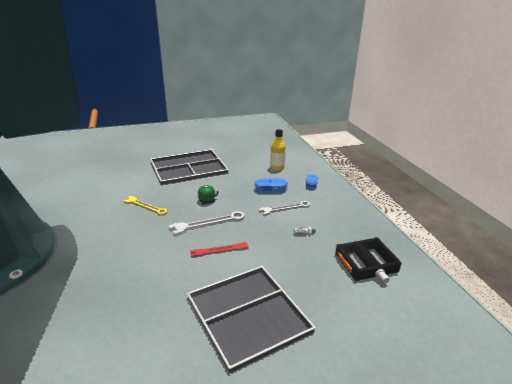

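The top view shows everything. At 800x600 scale: tray3 (230,340), tray2 (573,335), lever (467,340), short spanner (400,230), long spanner (407,340), large box (343,230), bell (347,332), adjuster (462,228). The yellow spanner and the small box are the look-alikes. Next I'll measure with masks.

```bash
cat > h.py <<'E'
from station import manip
import cv2,numpy as np
def campose(name,st=None):
    c=manip.calibration(name);K=np.array(c["camera_matrix"])
    if name!="wrist": return K,np.array(c["T"])
    M=np.eye(4);M[:3,:3]=np.array(st["tcp_rot"]);M[:3,3]=st["eef_pos"]
    return K,M@np.array(c["hand_eye"])
def cast(px,z,K,T):
    px=np.atleast_2d(np.asarray(px,float))
    r=np.c_[(px-K[:2,2])/K[0,0],np.ones(len(px))]@T[:3,:3].T
    return (T[:3,3]+r*((z-T[2,3])/r[:,2])[:,None])[:,:2]
def masks(im):
    h,s,v=[a.astype(int) for a in cv2.split(cv2.cvtColor(im,cv2.COLOR_BGR2HSV))]
    return dict(red=(s>130)&((h<8)|(h>172))&(v>60),blue=(s>120)&(h>98)&(h<125)&(v>70),
      green=(s>110)&(h>50)&(h<85),yellow=(s>130)&(h>18)&(h<34),
      bright=(s<60)&(v>138),dark=(v<85)&(s<90))
def comps(m,amin=40):
    cs,_=cv2.findContours((m*255).astype(np.uint8),cv2.RETR_EXTERNAL,cv2.CHAIN_APPROX_NONE)
    return [c for c in cs if cv2.contourArea(c)>amin]
def rect(c,z,K,T):
    "min-area rect in the plane z: centre, long, short, angle(deg) of the long side"
    p=cast(c.reshape(-1,2),z,K,T)
    (x,y),(w,h),a=cv2.minAreaRect((p*1000).astype(np.float32))
    if w<h: w,h,a=h,w,a+90
    return round(x/1000,4),round(y/1000,4),round(w),round(h),round((a+90)%180-90,1)
def look(tag):
    st=manip.get_state();im=manip.get_image("wrist");cv2.imwrite(f"pics/{tag}.png",im)
    return im,*campose("wrist",st)
def R(a):
    "tool down, tool x (camera side) at world angle a"
    c,s=np.cos(np.radians(a)),np.sin(np.radians(a))
    return np.array([[c,s,0],[s,-c,0],[0,0,-1.]])
E
python3 - <<'E'
from h import *
im=cv2.imread("pics/top0.png");K,T=campose("top")
for n,m in masks(im).items():
    m=m.copy();m[:68]=False;m[320:]=False
    for c in comps(m,25):
        print(n,np.round(c.reshape(-1,2).mean(0)),rect(c,dict(blue=.015,green=.02,dark=.005).get(n,.006),K,T))
print(np.round(manip.get_state()["tcp_rot"],2).tolist(), T[:3,2], im[110:200:30,100])
E
```

```text
red [298. 217.] (0.4647, -0.1077, 112, 16, -1.7)
blue [219. 147.] (0.6481, 0.1052, 80, 41, -11.9)
blue [221. 105.] (0.7615, 0.1012, 57, 27, 63.4)
green [222. 212.] (0.4761, 0.0939, 36, 34, 63.8)
yellow [207. 278.] (0.3069, 0.1336, 51, 25, -35.3)
yellow [232. 255.] (0.3635, 0.0679, 22, 19, -44.4)
yellow [170. 121.] (0.7215, 0.236, 38, 37, -44.1)
bright [260. 220.] (0.4596, -0.0083, 175, 38, 4.5)
bright [256. 155.] (0.6318, 0.0095, 85, 29, 8.3)
bright [255. 128.] (0.7019, 0.011, 27, 21, -44.5)
dark [159. 236.] (0.4165, 0.2575, 83, 64, 6.0)
dark [349. 219.] (0.4637, -0.2431, 138, 59, 12.6)
dark [129. 218.] (0.4559, 0.3363, 179, 59, 6.3)
dark [148. 196.] (0.5092, 0.288, 83, 27, 1.1)
dark [380. 211.] (0.4815, -0.3241, 139, 83, 12.4)
dark [181. 131.] (0.6925, 0.2061, 36, 30, -34.0)
dark [165. 115.] (0.7368, 0.2518, 21, 17, 27.2)
dark [343. 117.] (0.7342, -0.2319, 104, 99, -0.3)
[[0.95, 0.3, -0.0], [0.3, -0.95, 0.0], [0.0, -0.0, -1.0]] [ 0.0520179   0.00460289 -0.99863554] [[114 119 112]
 [118 122 115]
 [118 123 117]]
```

Run:
```python
from h import *
manip.goto([0.56,0.0,0.24],R(0))
im,K,T=look("w1")
st=manip.get_state();print(st['t'],np.round(st['joint_positions'],1),T[:3,3])
cv2.imwrite("pics/w1b.png",cv2.resize(im,(800,600),interpolation=cv2.INTER_CUBIC))
for n,m in masks(im).items():
    for c in comps(m,60):
        print(n,np.round(c.reshape(-1,2).mean(0)),rect(c,dict(blue=.018,green=.02,dark=.005).get(n,.006),K,T))
```

```text
2.8667 [ -2.4   8.1 115.2  -0.   56.8  87.6] [ 0.63217522 -0.00091571  0.39951359]
red [334. 230.] (0.4828, -0.1082, 85, 18, -0.7)
blue [166. 100.] (0.6496, 0.1047, 84, 46, -12.4)
blue [169.   5.] (0.7465, 0.0936, 42, 14, 90.0)
green [185. 241.] (0.4769, 0.0874, 49, 31, -2.0)
yellow [379. 327.] (0.3407, -0.1758, 395, 33, 90.0)
yellow [194. 320.] (0.3461, 0.0864, 82, 22, -43.7)
yellow [435. 277.] (0.417, -0.2487, 90, 41, 13.6)
yellow [ 75. 276.] (0.4169, 0.2482, 91, 41, -13.7)
yellow [72. 50.] (0.7065, 0.2114, 39, 17, -17.4)
yellow [24. 33.] (0.7235, 0.2603, 57, 49, 78.2)
bright [265. 297.] (0.3833, -0.0143, 39, 22, 90.0)
bright [201. 228.] (0.4887, 0.0706, 48, 21, 34.8)
bright [146. 221.] (0.4971, 0.1425, 37, 16, -23.4)
bright [254. 191.] (0.5403, 0.0006, 27, 13, -86.9)
bright [444. 206.] (0.5004, -0.2677, 138, 91, -77.4)
bright [ 45. 195.] (0.5173, 0.2736, 95, 86, -83.6)
bright [371. 195.] (0.53, -0.1569, 121, 81, 53.5)
bright [336. 102.] (0.6489, -0.0985, 28, 12, -12.9)
bright [248. 104.] (0.6491, 0.0026, 116, 109, -30.7)
bright [507.  19.] (0.7392, -0.2833, 13, 10, 6.5)
dark [257. 232.] (0.4825, -0.0035, 64, 8, 4.7)
dark [421. 218.] (0.5059, -0.2199, 49, 38, 12.9)
dark [244. 225.] (0.4948, 0.0142, 80, 17, 4.7)
dark [255. 198.] (0.5291, -0.0003, 18, 13, 90.0)
dark [263. 263.] (0.4009, -0.0006, 784, 327, -90.0)
dark [183. 109.] (0.6411, 0.0879, 82, 20, -19.1)
dark [79. 60.] (0.6962, 0.204, 45, 36, -28.4)
dark [451.  33.] (0.7191, -0.2352, 111, 77, 90.0)
dark [183.  12.] (0.7463, 0.0799, 26, 11, -51.6)
```

View pics/w1b.png

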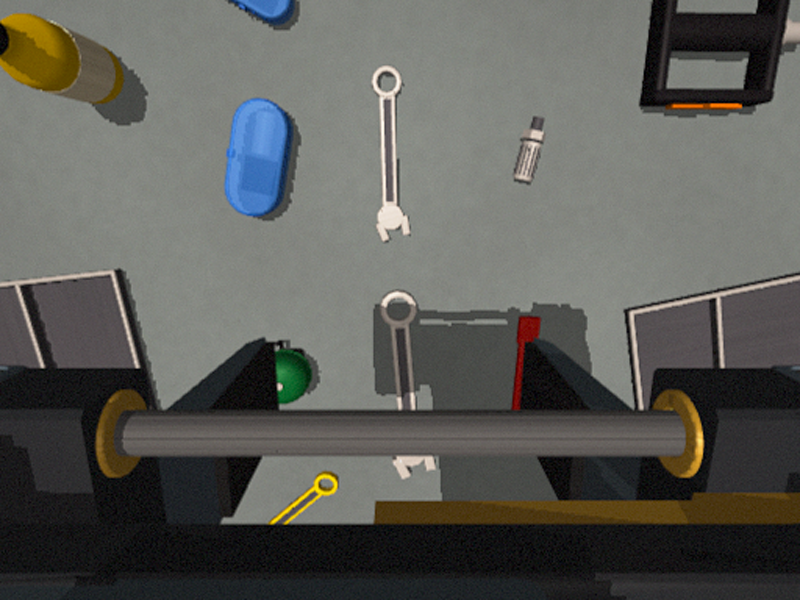

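The stock view agrees with the top view for the box, lever and bell. The spanner runs (386,67) to (394,240), and the adjuster from (522,182) to its stem at (538,118). I'll start with the spanner.

```bash
cat >> h.py <<'E'
UP=.15
def pick(x,y,a,z,f=25):
    manip.goto([x,y,UP],R(a))
    hit=manip.movel([x,y,z],rate=.15,f_stop=15)
    manip.grab(f); w=manip.get_state()["gripper_width"]
    manip.movel([x,y,UP],rate=.2)
    s=manip.get_state();print("pick hit",hit,"w",round(w,4),"lifted",round(s["gripper_width"],4),"t",round(s["t"],1))
def place(x,y,a,z):
    manip.goto([x,y,UP],R(a))
    hit=manip.movel([x,y,z],rate=.12,f_stop=15)
    zz=manip.get_state()["eef_pos"][2]
    manip.wait(.2);manip.gripper_open()
    manip.movel([x,y,UP],rate=.25)
    print("place hit",hit,"z",round(zz,4),"t",round(manip.get_state()["t"],1))
def ang(a,b): d=b-a;return np.degrees(np.arctan2(d[1],d[0]))
E
python3 - <<'E'
from h import *
K=campose("wrist",manip.get_state())
s=1/1.5625
c=lambda p,z:cast(np.array(p)*s,z,*K)
e=c([(386,67),(394,240),(386,81),(390.5,216)],.004)
sp=(e[0]+e[1])/2;sa=ang(e[3],e[2]);print("sp",sp,sa,np.linalg.norm(e[0]-e[1]))
d=c([(522.5,182),(538,118)],.0075);aa=ang(d[0],d[1]);u=(d[1]-d[0])/np.linalg.norm(d[1]-d[0])
print("adj",d[0]+.014*u,aa,np.linalg.norm(d[1]-d[0]))
pick(*sp,sa,.0135)
place(.456,.336,6.2,.025)
cv2.imwrite("pics/p1.png",manip.get_image("top")[130:320,80:430])
E
```

```text
sp [0.65106871 0.00593508] 1.6561921929479324 0.12686874538468462
adj [ 0.64633766 -0.09869553] -10.583409082514876 0.047025827993818645
pick hit False w 0.0117 lifted 0.0116 t 6.5
place hit False z 0.0257 t 11.2
```

View pics/p1.png

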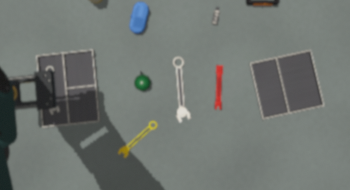

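Run:
```python
from h import *
u=np.array([np.cos(np.radians(-10.6)),np.sin(np.radians(-10.6))])
p=np.array([.6463,-.0987])-.004*u
pick(*p,-10.6,.017)
place(.501,.267,6.2,.0245)
pick(.4755,.0932,2,.024,15)
place(.418,.258,6.2,.0265)
manip.goto([.40,.23,.25],R(6))
im,K,T=look("w2")
st=manip.get_state();print(st['t'])
cv2.imwrite("pics/w2b.png",cv2.resize(im,(800,600),interpolation=cv2.INTER_CUBIC))
```

```text
pick hit False w 0.0139 lifted 0.0141 t 16.0
place hit False z 0.0251 t 20.8
pick hit False w 0.0414 lifted 0.0412 t 24.1
place hit True z 0.0256 t 27.6
28.15
```

View pics/w2b.png

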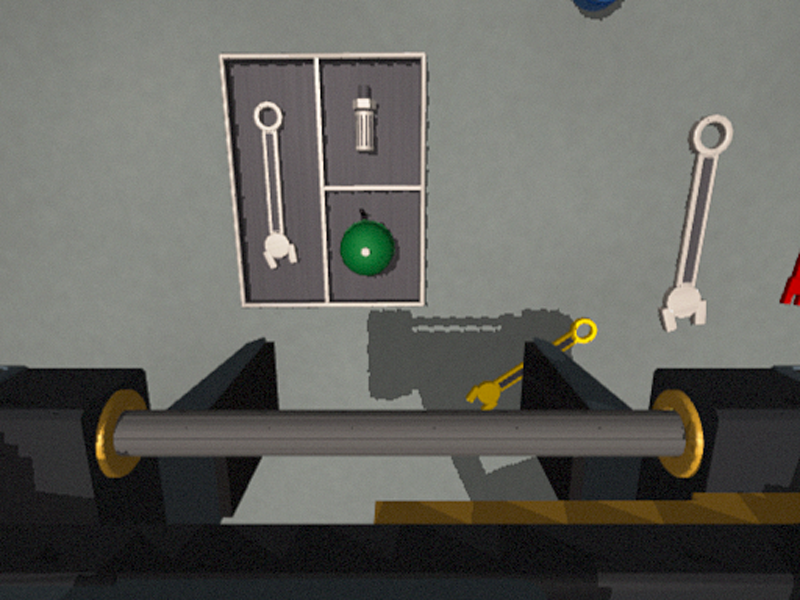

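Tray 3 holds all three of its parts: spanner (270,185), adjuster (364,120) and bell (367,248), all well inside. Lever and box next.

Run:
```python
from h import *
pick(.466,-.1077,-1.7,.0135)
place(.4637,-.2435,12.5,.0245)
v=lambda a:np.array([np.cos(np.radians(a)),np.sin(np.radians(a))])
pick(*(np.array([.649,.1047])-.008*v(-12.4)),-12.4,.024)
place(*(np.array([.4815,-.324])-.008*v(12.5)),12.5,.0265)
manip.goto([.41,-.23,.25],R(12))
im,K,T=look("w3")
st=manip.get_state();print(st['t'])
cv2.imwrite("pics/w3b.png",cv2.resize(im,(800,600),interpolation=cv2.INTER_CUBIC))
manip.goto([0.208,-.6,.25],R(0))
im=manip.get_image("top");cv2.imwrite("pics/top9b.png",cv2.resize(im,(800,600),interpolation=cv2.INTER_CUBIC))
K,T=campose("top")
for n,m in masks(im).items():
    m=m.copy();m[:68]=False;m[320:]=False
    for c in comps(m,25): print(n,rect(c,dict(blue=.015,green=.02,dark=.005).get(n,.006),K,T))
```

```text
pick hit False w 0.0139 lifted 0.0136 t 32.5
place hit False z 0.0251 t 36.4
pick hit False w 0.0397 lifted 0.0397 t 40.5
place hit True z 0.0256 t 45.0
45.675
red (0.463, -0.244, 117, 19, 12.5)
blue (0.48, -0.3242, 84, 45, 13.3)
blue (0.7615, 0.1012, 57, 27, 63.4)
green (0.4187, 0.2569, 39, 36, -89.7)
yellow (0.307, 0.1338, 51, 25, -34.5)
yellow (0.3635, 0.0679, 22, 19, -44.4)
yellow (0.7215, 0.236, 38, 37, -44.1)
bright (0.408, 0.3307, 29, 25, 27.9)
bright (0.4596, -0.0083, 175, 38, 4.5)
dark (0.4165, 0.2575, 83, 64, 6.0)
dark (0.4636, -0.2433, 139, 59, 12.6)
dark (0.516, 0.2602, 58, 17, 15.8)
dark (0.4559, 0.3363, 179, 59, 6.3)
dark (0.4815, -0.3241, 139, 83, 12.4)
dark (0.5213, 0.2896, 97, 47, -27.8)
dark (0.6925, 0.2061, 36, 30, -34.0)
dark (0.7368, 0.2518, 21, 17, 27.2)
dark (0.7342, -0.2319, 104, 99, -0.3)
```

View pics/w3b.png

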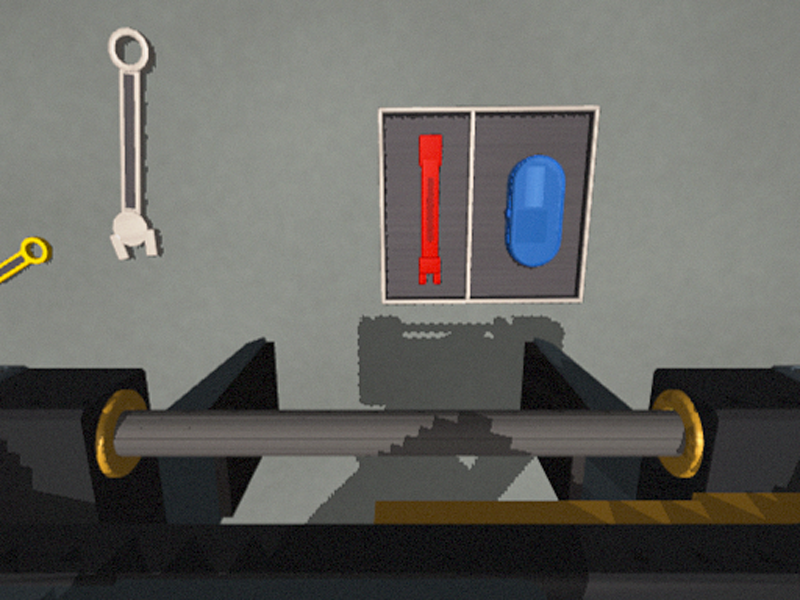

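View pics/top9b.png

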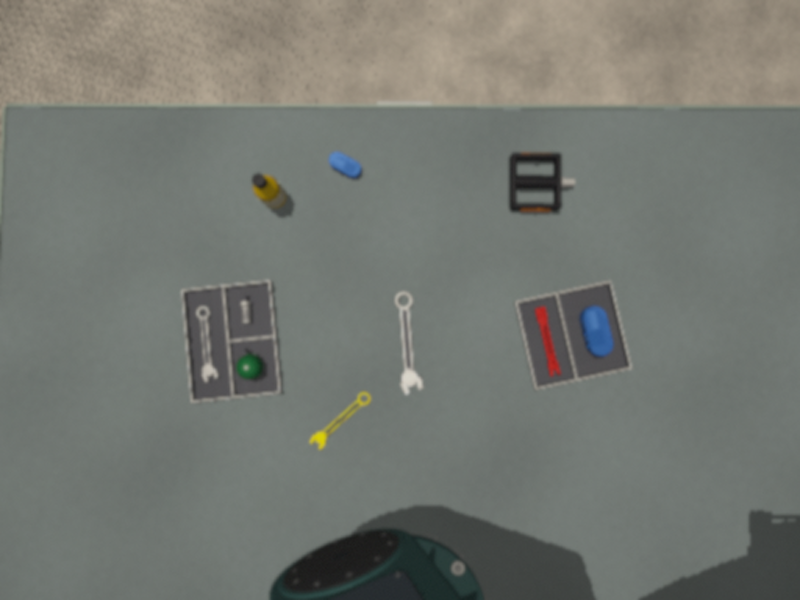

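All five parts are centred in their compartments, and the bystanders and look-alikes are at their starting positions. I'm handing in.

```bash
python3 -c "
from station import manip
manip.job_done();print(manip.get_state()['t'])"
```

```text
the job is handed in; nothing more can be done
the job is handed in; nothing more can be done
```

Both kits are made up and the job is handed in. The last clock reading was 45.7 s, taken before the final retreat and hand-in, against the 115 s limit. `job_done` reports no verdict.

- **Puncture tray:** The tyre lever is in the narrow compartment and the larger patch box in the wide one. Measured from the top camera, both sit within about 2 mm of the compartment centres and line up with the tray.
- **Handlebar tray:** The shorter spanner is in the long compartment. The adjuster and the bell are in the two short ones. The close-up and the final top view show all three well inside their compartments, with the bell upright.
- **Left alone:** The longer spanner, oil bottle and pedal, and both look-alikes, measured the same from the top camera before and after, to within 1 mm.

**Drops and contact:** The lever, spanner and adjuster were released 5–9 mm above the tray floor so the opening fingers cleared the walls. The bell and box were set down until they touched.

**Not measured:** I judged that things lie flat from the pictures only. No height or tilt was measured. No check failed or disagreed.

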